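# Bolt the phone's lock box

### The arm

A 6-joint arm with a two-finger parallel gripper is mounted at the origin on a cart in front of the work surface, level with it; the furniture and walls round the work are solid. World frame = base frame: x ahead of the robot, y to its left, z up, the work surface at z = 0. Lengths are in m, angles in rad, forces in N, time in s.
With the tool pointing down it reaches from about 0.375 to 0.9 m from the base axis. Payload 3.1 kg.
Tool frame: the origin (TCP) lies on the centre line of the jaws, within the pads' length; the fingertips stand robot.nose_length ahead of it and the grasp point (between the pads) lies 6 mm ahead of it (robot.nose_length is the distance from the TCP to the fingertips, in m); z points along the fingers, y is the line along which they close (so a half turn about z gives the same grasp; the last joint's range is limited). The gripper opens to 87 mm and grips with 3 to 60 N. Pads are 19 mm wide; open, the fingers measure 117 mm over their backs; the gripper's body (75 mm by 190 mm) begins 51 mm behind the grasp point.
Start: joints at [1.115, 0.527, 1.433, -0, 1.181, -0.178], TCP at [0.171, 0.601, 0.214] pointing down, gripper open.
Joint ranges: [-3.08, 3.08], [-0.75, 2.2], [0.22, 2.44], [-1.43, 4.57], [0, 2.65], [-2.85, 2.85]. Speed limits (rad/s): [2.79, 2.79, 3.14, 3.14, 3.14, 3.14].

### API

Orientations are given as a unit quaternion [x, y, z, w].
In Python, from rig import robot gives the robot as it stands.
- The arm moves only by the shell command python3 -m crank 'ROWS' [FORCE]. ROWS is JSON, one flat list of numbers, 7 for each row, row after row: the shift along the tool's x, y, z in mm, then the turn, a rotation vector about the tool's x, y, z in degrees, then the closure in counts, from 0 (fully open) to 255 (shut). In form: [x, y, z, ax, ay, az, fingers, x, y, z, ax, ay, az, fingers, ...]. A call has exactly 5 rows; each row is the pose to reach, as a shift and turn from the pose commanded when the call began, along the tool's axes at that moment; what a row does not reach only later rows make up. A row lasts 1/12 s, in which the tool goes at most 41.7 mm and 7.16 degrees, less where a joint would pass 70% of its speed; a pose out of reach is approached as far as the arm can. A call with a gripper value outside its range is refused whole. The fingers move at their own pace and stop on an object; FORCE is the grip in N (left out, the last holds). Time passes only in rows, so rows that repeat a pose let the fingers close, or fill a call up. It gives the time, the measured TCP pose, the force, the opening and the grip force at its end, in the units of the state.
- robot.get_obs(): the state, without advancing time (a new reading comes with each control period).
- robot.camera(name): name is "side" or "top"; returns a dict with "pixels" (384x512x3 uint8, red, green, blue), "intrinsics" (3x3 intrinsics, pixels), "extrinsics" (4x4, takes a point from camera to world coordinates). Camera axes: x right, y down, z forward; pixel columns grow to the right and rows downward; lengths in m; the calibration is good to about 2 mm. A picture is of the moment at which its call begins. There is no depth.
- robot.hand_in(): hands the job in; it is judged then, once.
The state is a dict: "time": time; "q": joint angles; "joint_velocities": joint speeds; "joint_torque": joint torques, N m; "position": TCP position; "tool_rot": TCP orientation; "ft_force": force on the tool from outside, world axes, zero at the start; "moment": the same for the moment, N m; "grip_width": finger opening in m; "grip_force": force on a finger pad.
Only numpy, scipy, OpenCV 4.12 (cv2) and the standard library are available. Lean on these libraries where they do the work, as an engineer would, in place of code of your own. Each camera call takes 0.05 s, during which the arm holds its last target. There are 200 camera calls.

### The job

Two wooden lock boxes with clear lids stand on the desk, each with a barrel bolt drawn back on its lid. Bolt the box that has the smartphone in it: slide its bolt by the knob all the way home through the keeper on the front rail. Leave the bolt of the box with the keys drawn back.

Things in the scene. Friction and masses are not known exactly. Their poses are not given: they have to be found in the camera images.
- phone_box_bolt (a joint): Steel barrel bolt on the clear lid of the box that holds the smartphone; the box is wooden, 200 x 180 mm, 50 mm high, and does not move. Value in m: 0 = fully drawn back, 0.045 = fully home (stop); 0 to 0.010 at the start. It slides straight with about 2 N of friction and stays where it is left; the tip enters the keeper at 0.020 and leaves its far side at 0.036.
- phone_box_knob (a point): Point in that bolt's upright round knob (diameter 16 mm; it reaches 18 mm below this point and 12 mm above it). The point is 90 mm above the desk, 35 mm above the lid and 19 mm above the 21 mm wide straps that guide the rod; nothing else near is higher. Frame: z up; the bolt slides home along its own -x (to the front rail); y is across the bolt.
- phone_box_keeper (a point): Centre of the opening of the keeper of the same box: a fixed steel strap, 16 mm long, 21 mm wide, on the wooden front rail, 81 mm ahead of the knob (along -x) when the bolt is fully drawn back; 62 mm above the desk. Same axes as the knob.
- keys_box_bolt (a joint): The same bolt on the other box, equal in every way, which holds a bunch of keys with a leather tab. 0 = fully drawn back, 0.045 = home; 0 to 0.010 at the start. It is to stay drawn back.

How it is judged:
At the end, for the whole second after the job is handed in: The phone box's bolt stands home in its keeper, within 12 mm of its stop (joint above 0.033 m) and at rest; the keys box's bolt is still drawn back (below 0.018 m) (value of joint phone_box_bolt above 0.033 m and value of joint keys_box_bolt below 0.018 m and not (velocity of joint phone_box_bolt above 0.01 m/s)); the robot touches nothing.
It fails at once if the bolt of the keys box is slid towards its keeper (past 0.018 m) (value of joint keys_box_bolt above 0.018 m).
It also fails if it takes over 32 s, if anything falls off the work surface, if the arm or the gripper's body presses on something with over 40 N, if the wrist force passes 120 N, or if a joint passes its speed limit or range.

## Working session

There is one attempt and no reset: what is moved stays moved. The work goes in short steps, Python scripts to look and compute and a shell command to move; the robot and the scene stay as the last step left them, time stands still between calls to the robot, and variables do not carry over. Pictures are saved under pics/ and viewed, at most 10 in all, crops included, and the job is handed in when it is done.

```bash
mkdir -p pics; python3 - <<'E'
from rig import robot
import cv2,numpy as np
for n in("top","side"):
    c=robot.camera(n); cv2.imwrite(f"pics/{n}0.png",c["pixels"][:,:,::-1]); np.savez(f"{n}.npz",**c)
    print(n,np.round(c["intrinsics"],1).tolist(),np.round(c["extrinsics"],3).tolist())
o=robot.get_obs();print(o["time"],o["position"],o["tool_rot"],robot.nose_length,o["grip_width"])
E
```

```text
top [[476.2, 0.0, 256.9], [0.0, 476.2, 187.2], [0.0, 0.0, 1.0]] [[-0.016, -0.983, 0.181, 0.276], [-1.0, 0.018, 0.013, -0.014], [-0.016, -0.181, -0.983, 1.268], [0.0, 0.0, 0.0, 1.0]]
side [[407.0, 0.0, 263.1], [0.0, 407.0, 193.4], [0.0, 0.0, 1.0]] [[-1.0, 0.004, -0.007, 0.49], [0.008, 0.488, -0.873, 0.875], [-0.0, -0.873, -0.488, 0.603], [0.0, 0.0, 0.0, 1.0]]
0.1 [0.17046065 0.60061064 0.21326297] [ 1.37937737e-01  9.90440418e-01 -9.30078945e-04 -3.06116190e-04] 0.025 0.08715174678684864
```

View pics/top0.png

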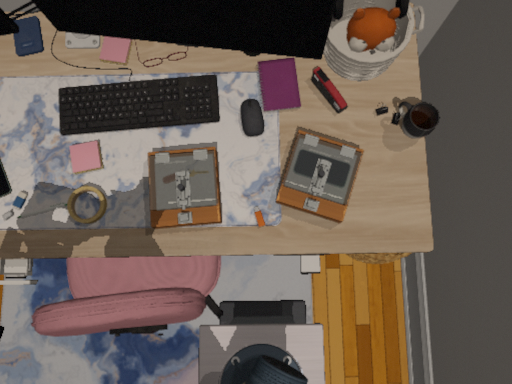

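View pics/side0.png

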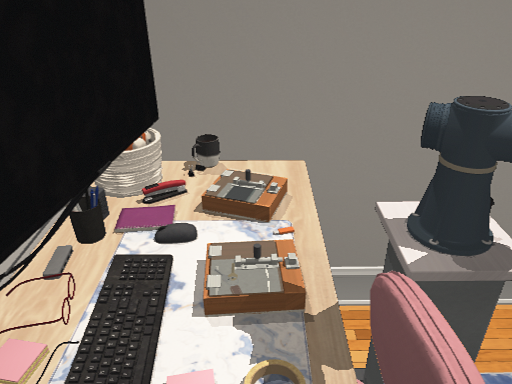

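The top view shows one box at about (185,187) and another at (320,174), the second with a dark rectangle inside. In the side view they are at about (253,275) and (245,193). I'll enlarge both to tell them apart.

```bash
python3 - <<'E'
import cv2,numpy as np
t=cv2.imread("pics/top0.png");s=cv2.imread("pics/side0.png")
r=lambda a,f:cv2.resize(a,None,fx=f,fy=f,interpolation=cv2.INTER_CUBIC)
a=r(t[120:240,140:240],4);b=r(t[120:240,270:370],4)
cv2.imwrite("pics/t1.png",np.hstack([a,b]))
a=r(s[235:320,195:315],4);b=r(s[160:225,195:295],4)
b=cv2.copyMakeBorder(b,0,0,0,480-400,cv2.BORDER_CONSTANT)
cv2.imwrite("pics/s1.png",np.vstack([a,b])[:600])
E
```

```text
(no output)
```

View pics/t1.png

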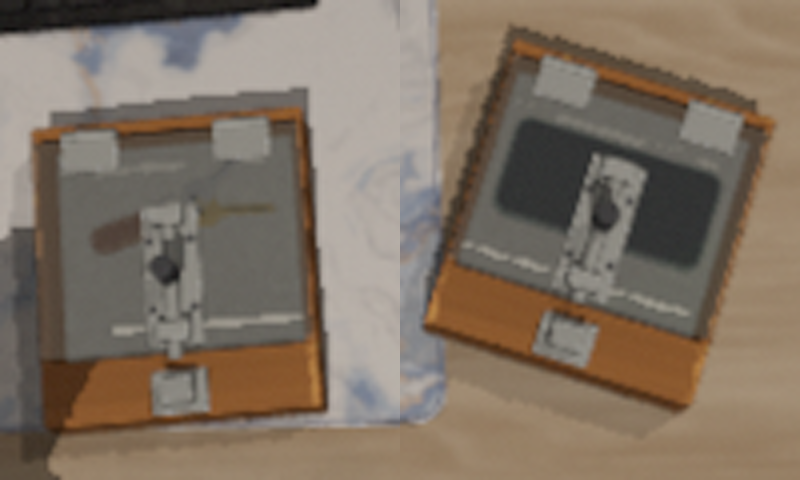

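View pics/s1.png

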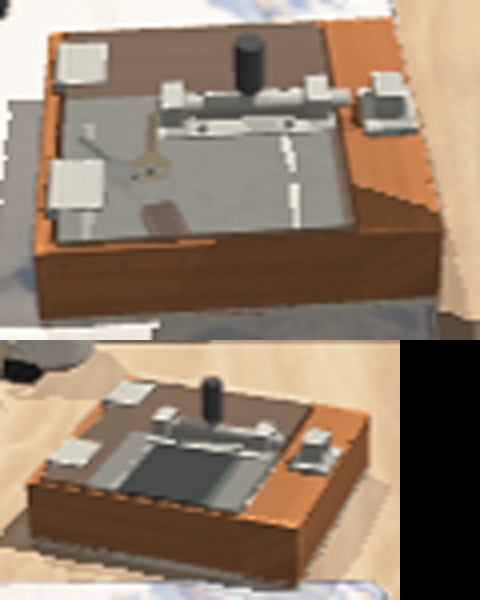

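The phone box is the right one in the top view: dark phone under the lid, knob at about (421−270 → full image (321,172)), keeper at about (311,204). In the side view it is the far box, with its knob at about (248,175). The left box (near in the side view) holds the keys.

```bash
cat >h.py <<'E'
import cv2,numpy as np
def ray(c,p):
    K,E=c["intrinsics"],c["extrinsics"]; d=E[:3,:3]@np.linalg.solve(K,[p[0],p[1],1.]); return E[:3,3],d/np.linalg.norm(d)
def plane(c,p,z):
    o,d=ray(c,p); return o+d*(z-o[2])/d[2]
def tri(c1,p1,c2,p2):
    o1,d1=ray(c1,p1);o2,d2=ray(c2,p2)
    s=np.linalg.lstsq(np.c_[d1,-d2],o2-o1,rcond=None)[0]
    a,b=o1+s[0]*d1,o2+s[1]*d2; return (a+b)/2,np.linalg.norm(a-b)
def blobs(c,x0,x1,y0,y1,mask,amin):
    n,l,st,ce=cv2.connectedComponentsWithStats(mask[y0:y1,x0:x1].astype(np.uint8))
    return [(ce[i]+[x0,y0],st[i]+[x0,y0,0,0,0],(l==i)) for i in range(1,n) if st[i][4]>=amin]
E
python3 - <<'E'
from h import *
t=dict(np.load("top.npz"));s=dict(np.load("side.npz"))
g=lambda c:c["pixels"].astype(int).max(2)
print(g(t)[160:182,310:334]);print(g(s)[166:184,240:256])
for nm,c,b in(("t",t,(275,365,125,225)),("s",s,(200,292,165,222))):
    p=c["pixels"].astype(int);sp=p.max(2)-p.min(2)
    for ce,st,_ in blobs(c,*b,(p.min(2)>125)&(sp<25),8): print(nm,"steel",ce.round(1),st)
p=t["pixels"].astype(int);m=(p[:,:,0]-p[:,:,2]>75)
for ce,st,l in blobs(t,275,365,125,225,m,60):
    r=cv2.minAreaRect(np.argwhere(l)[:,::-1].astype(np.float32)+[275,125] if 0 else (np.argwhere(l)[:,::-1]+[275,125]).astype(np.float32));print("rail",ce.round(1),st,r)
E
```

```text
[[ 52  52  52  51  53  52  50  67 119 134 100 127 144 146 137 124 111  93
   72  56  51  51  51  50]
 [ 49  52  50  51  52  52  51 105 126 123 100 129 143 142 143 143 147 137
  117  91  63  50  50  50]
 [ 51  51  52  51  52  51  50 120 129 114 119 138 145 145 146 145 144 144
  139 126 109  77  53  51]
 [ 52  52  51  52  53  51  66 115 123 109 117 130 134 138 143 146 144 145
  137 137 143 104  55  49]
 [ 50  52  50  50  52  51 103 118 109  94  96  76  92 120 137 140 137 145
  142 139 140  99  50  50]
 [ 52  51  52  51  52  51 120 122  82  61  93  84 105 124 127 114 106 135
  144 140 118  76  53  50]
 [ 51  49  52  53  52  62  98  88  69  70  65  69 101 131 134 114 109 126
  137 142 103  56  53  52]
 [ 50  51  52  52  50  85  98  70  66  80  69  65  78 124 126 125 137 141
  140 138  98  51  51  51]
 [ 53  53  52  51  51 110 126  96  78  78  66  68  79 123 120 131 136 135
  138 119  77  52  53  52]
 [ 51  53  48  50  57 124 138 107  83  69  58  68  76 118 130 135 124 109
  127  99  57  51  50  49]
 [ 51  51  51  52  81 124 136 109  79  64  59  65  66 102 132 141 112  84
  109  88  50  5
[... 2780 characters left out ...]
.4 204.6] [309 201  10  10  56]
t steel [276.9 214.7] [275 203   7  22  90]
s steel [226.9 172.7] [222 170  12   6  48]
s steel [236.3 178.4] [233 177   7   4  17]
s steel [258.  182.3] [249 181  17   4  33]
s steel [226.  189.4] [217 183  22  14 113]
s steel [273.8 184.1] [271 183   6   3  16]
s steel [213.5 187.7] [208 185  12   7  55]
s steel [248.4 186.3] [241 186  15   2  21]
s steel [255.5 194.5] [248 188  16  14  99]
s steel [275.1 189.8] [268 187  12   6  25]
s steel [226.5 220.6] [200 220  51   2  84]
s steel [278.9 220.6] [270 220  20   2  34]
rail [311.5 203. ] [277 185  70  36 877] ((311.3540954589844, 202.7668914794922), (69.61738586425781, 16.40512466430664), 17.35402488708496)
```

```bash
python3 - <<'E'
from h import *
from rig import robot
from scipy.spatial.transform import Rotation as R
t=dict(np.load("top.npz"));s=dict(np.load("side.npz"))
k,e=tri(t,(321.0,172.6),s,(247.7,170.3));print("knobtop",k,e, plane(t,(321,172.6),.102),plane(s,(247.7,170.3),.102))
a,b=plane(t,(310.8,140),.056),plane(t,(347.4,151.4),.056)
v=b-a;print("hinge dir deg",np.degrees(np.arctan2(v[1],v[0])),np.linalg.norm(v),"mid",(a+b)/2)
a2,b2=tri(t,(310.8,140),s,(226.9,172.7)),tri(t,(347.4,151.4),s,(213.5,187.7));print(a2,b2)
c,s2=np.cos(np.radians(17.35)),np.sin(np.radians(17.35))
p=plane(t,(311.35-30*c,202.8-30*s2),.05);q=plane(t,(311.35+30*c,202.8+30*s2),.05);v=q-p
print("rail deg",np.degrees(np.arctan2(v[1],v[0])))
kp=plane(t,(312,203.5),.068);print("keeper",kp,"dir",np.degrees(np.arctan2(*(k-kp)[[1,0]])),np.linalg.norm((k-kp)[:2]))
print("keysknob",plane(t,(180.5,186),.102))
o=robot.get_obs();r=R.from_quat(o["tool_rot"]);print(r.as_matrix().round(3))
E
```

```text
knobtop [ 0.52550288 -0.15948265  0.09956362] 0.0006731125814405856 [ 0.52532626 -0.15921199  0.102     ] [ 0.52499858 -0.15429751  0.102     ]
hinge dir deg -109.16246398577384 0.10002306871470672 mid [ 0.60693092 -0.18892173  0.056     ]
(array([ 0.59459713, -0.13510225,  0.1082394 ]), np.float64(0.02657581473712509)) (array([ 0.62228311, -0.24870857, -0.00784968]), np.float64(0.02948604073018615))
rail deg -108.68955780773925
keeper [ 0.45273051 -0.13740241  0.068     ] dir -16.87858879706077 0.07604837150040372
keysknob [0.49784918 0.19241014 0.102     ]
[[-0.962  0.273 -0.001]
 [ 0.273  0.962 -0.002]
 [ 0.    -0.002 -1.   ]]
```

```bash
python3 -m crank '[-30,-10,0,0,0,0,255,-65,-20,0,0,0,0,255,-100,-30,0,0,0,0,255,-135,-42,0,0,0,0,255,-170,-55,0,0,0,0,255]' 20
python3 -m crank '[-35,-11,0,0,0,0,255,-70,-22,0,0,0,0,255,-92,-45,0,0,0,0,255,-115,-68,0,0,0,0,255,-137,-91,0,0,0,0,255]'
python3 -m crank '[-23,-30,0,0,0,0,255,-46,-60,0,0,0,0,255,-69,-90,0,0,0,0,255,-92,-120,0,0,0,0,255,-115,-150,0,0,0,0,255]'
```

```text
time: 0.52
position: [0.3202, 0.5008, 0.2137]
tool_rot: [0.138, 0.99, -0.0, -0.0]
ft_force: [1.0, 0.5, 0.3]
grip_width: 0.0612
grip_force: 0.0
time: 0.93
position: [0.4269, 0.3752, 0.2136]
tool_rot: [0.138, 0.99, -0.0, -0.0]
ft_force: [0.4, 0.0, -0.7]
grip_width: 0.0284
grip_force: 0.0
time: 1.35
position: [0.4959, 0.1994, 0.2139]
tool_rot: [0.138, 0.99, -0.0, -0.0]
ft_force: [0.1, -0.1, -0.6]
grip_width: 0.0018
grip_force: 0.0
```

```bash
python3 -m crank '[-16,-34,0,0,0,0,255,-32,-68,0,0,0,0,255,-48,-102,0,0,0,0,255,-64,-136,0,0,0,0,255,-80,-170,0,0,0,0,255]'
python3 -m crank '[-16,-34,0,0,0,0,255,-32,-68,0,0,0,0,255,-48,-102,0,0,0,0,255,-64,-136,0,0,0,0,255,-78,-168,0,0,0,2,255]'
python3 -m crank '[0,0,0,0,0,0,255,0,0,25,0,0,0,255,0,0,50,0,0,0,255,0,0,70,0,0,0,255,0,0,70,0,0,0,255]'
python3 - <<'E'
from rig import robot
import cv2,numpy as np
a=[robot.camera(n)["pixels"][:,:,::-1] for n in("top","side")]
f=lambda i:cv2.resize(i,(400,400),interpolation=cv2.INTER_CUBIC)
cv2.imwrite("pics/v1.png",np.hstack([f(a[0][110:230,260:380]),f(a[1][110:230,190:310])]))
E
```

```text
time: 1.77
position: [0.526, 0.014, 0.2139]
tool_rot: [0.138, 0.99, 0.0, -0.0]
ft_force: [0.8, 0.2, 0.3]
grip_width: 0.0005
grip_force: 0.0
time: 2.18
position: [0.5553, -0.1694, 0.2138]
tool_rot: [0.156, 0.988, 0.0, -0.0]
ft_force: [0.9, 0.3, -0.7]
grip_width: 0.0
grip_force: 0.0
time: 2.6
position: [0.552, -0.1653, 0.1399]
tool_rot: [0.155, 0.988, 0.002, -0.005]
ft_force: [-1.2, 0.9, -0.4]
grip_width: 0.0005
grip_force: 0.0
```

View pics/v1.png

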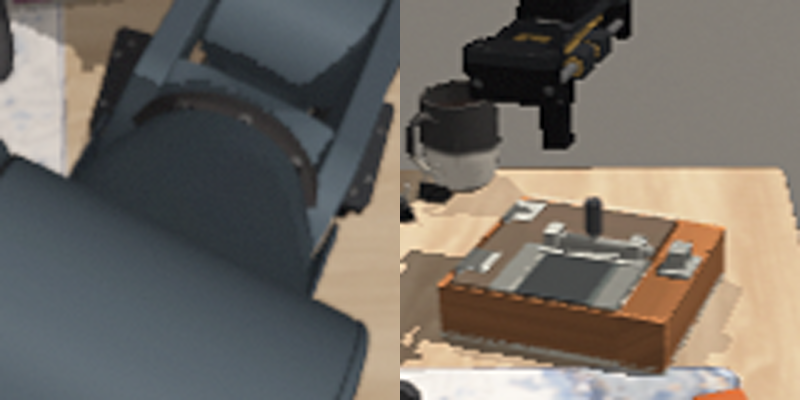

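The side view shows the closed fingers behind (left of) the knob at about crop (558,148). That is row 154 in the full image, and I expected about 164 from the reading. I'll check with a fresh picture.

```bash
python3 - <<'E'
from rig import robot
import numpy as np
o=robot.get_obs();print(o["time"],o["position"],o["tool_rot"],o["q"],o["ft_force"])
c=robot.camera("side");g=c["pixels"].astype(int).max(2)
print(g[135:175:1,226:252])
E=np.linalg.inv(c["extrinsics"]);
for z in(.025,.0):
  p=E[:3,:3]@(o["position"]-[0,0,z])+E[:3,3];u=c["intrinsics"]@p;print(u[:2]/u[2])
E
```

```text
2.7 [ 0.55487368 -0.16658422  0.1435608 ] [ 1.55093818e-01  9.87899058e-01  4.07984428e-04 -1.09176332e-03] [-4.84485118e-01  5.57358574e-01  1.61516285e+00  8.14697612e-05
  9.71401265e-01 -1.74388243e+00] [-0.32825211 -0.0145175   0.67304067]
[[ 13  15  13 ... 130 131 130]
 [ 14  14  15 ... 131 131 130]
 [ 15  13  14 ... 130 131 130]
 ...
 [106 103 158 ...  45 133 221]
 [120 118 163 ...  46  77 113]
 [220 220 216 ...  50  82 119]]
[237.07925893 163.12070143]
[236.79893295 154.95266935]
```

```bash
python3 -m crank '[0,0,15,0,0,0,255,0,0,30,0,0,0,255,0,0,37,0,0,0,255,0,0,37,0,0,0,255,0,0,37,0,0,0,255]'
python3 - <<'E'
from rig import robot
import cv2,numpy as np
o=robot.get_obs()
c=robot.camera("side");E=np.linalg.inv(c["extrinsics"]);im=c["pixels"][:,:,::-1].copy()
for z in(.025,.0):
  p=E[:3,:3]@(o["position"]-[0,0,z])+E[:3,3];u=c["intrinsics"]@p;print(u[:2]/u[2])
cv2.imwrite("pics/v2.png",cv2.resize(im[130:210,200:300],None,fx=7,fy=7,interpolation=cv2.INTER_NEAREST))
E
```

```text
time: 3.17
position: [0.556, -0.1673, 0.108]
tool_rot: [0.155, 0.988, -0.0, 0.001]
ft_force: [0.5, -0.7, 0.6]
grip_width: 0.0009
grip_force: 0.0
[237.08245248 174.32986048]
[236.80653724 166.40811583]
```

View pics/v2.png

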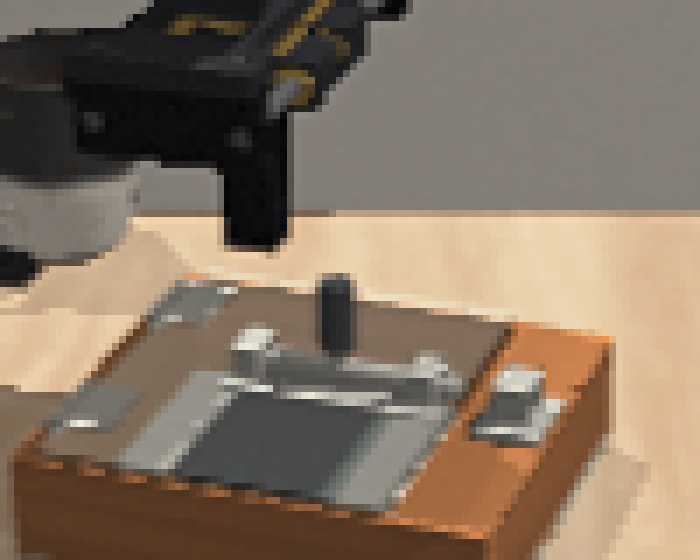

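The fingertip is at about (236,165), roughly 9 rows above the prediction (174). The height is therefore uncertain, with the tip between 83 and 107 mm. At 8 mm lower the tip clears the strap and meets the knob in either case, so I'll do that, advance a little and look.

```bash
python3 -m crank '[0,0,4,0,0,0,255,0,0,8,0,0,0,255,0,0,8,0,0,0,255,5,0,8,0,0,0,255,10,0,8,0,0,0,255]'
python3 -m crank '[3,0,0,0,0,0,255,6,0,0,0,0,0,255,9,0,0,0,0,0,255,12,0,0,0,0,0,255,12,0,0,0,0,0,255]'
python3 - <<'E'
from rig import robot
import cv2,numpy as np
o=robot.get_obs()
c=robot.camera("side");E=np.linalg.inv(c["extrinsics"]);im=c["pixels"][:,:,::-1].copy()
p=E[:3,:3]@(o["position"]-[0,0,.025])+E[:3,3];u=c["intrinsics"]@p;print(u[:2]/u[2])
cv2.imwrite("pics/v3.png",cv2.resize(im[130:210,200:300],None,fx=7,fy=7,interpolation=cv2.INTER_NEAREST))
E
```

```text
time: 3.63
position: [0.5456, -0.1641, 0.0991]
tool_rot: [0.155, 0.988, -0.0, -0.0]
ft_force: [-0.2, -1.0, 0.6]
grip_width: 0.0006
grip_force: 0.0
time: 4.05
position: [0.5336, -0.16, 0.0991]
tool_rot: [0.155, 0.988, 0.0, -0.001]
ft_force: [-0.7, 0.1, -0.3]
grip_width: -0.0
grip_force: 0.0
[244.90123543 178.22864818]
```

View pics/v3.png

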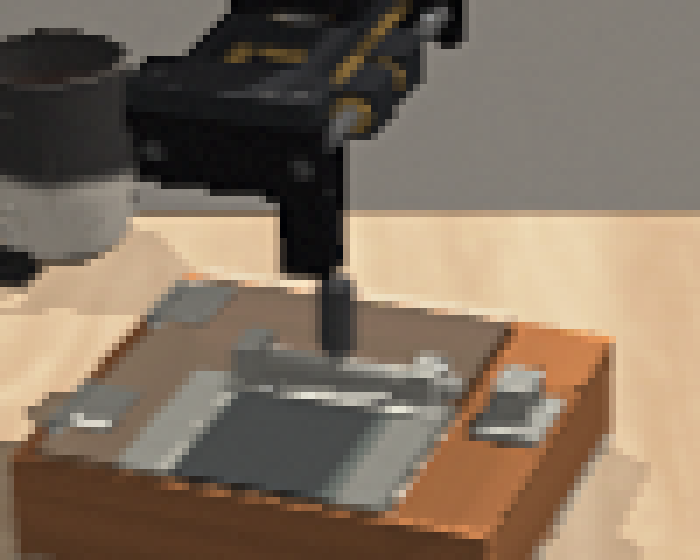

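The tip, now at about (244,169), lies at the knob top's row, and the knob hasn't moved and no force shows. The tip must therefore be passing at or above the knob top. The gripper body seen in the top view agrees with the commanded x and y, so the error is in height. I'll back off, lower gently and watch the force.

```bash
python3 -m crank '[-8,0,0,0,0,0,255,-16,0,0,0,0,0,255,-22,0,0,0,0,0,255,-22,0,4,0,0,0,255,-22,0,8,0,0,0,255]'
python3 -m crank '[0,0,2,0,0,0,255,0,0,4,0,0,0,255,0,0,6,0,0,0,255,0,0,8,0,0,0,255,0,0,8,0,0,0,255]'
python3 - <<'E'
from rig import robot
import cv2,numpy as np
print(robot.get_obs()["position"],robot.get_obs()["ft_force"])
a=[robot.camera(n)["pixels"][:,:,::-1] for n in("top","side")]
f=lambda i:cv2.resize(i,(400,400),interpolation=cv2.INTER_CUBIC)
cv2.imwrite("pics/v4.png",np.hstack([f(a[0][120:220,280:380]),f(a[1][120:220,200:300])]))
E
```

```text
time: 4.52
position: [0.5564, -0.1676, 0.091]
tool_rot: [0.155, 0.988, -0.0, 0.001]
ft_force: [-0.3, -0.4, -0.3]
grip_width: 0.0001
grip_force: 0.0
time: 4.93
position: [0.555, -0.167, 0.0827]
tool_rot: [0.155, 0.988, 0.0, -0.0]
ft_force: [0.5, 0.4, 0.3]
grip_width: 0.0003
grip_force: 0.0
[ 0.55498613 -0.16696758  0.08266582] [0.51158797 0.38468525 0.32830761]
```

View pics/v4.png

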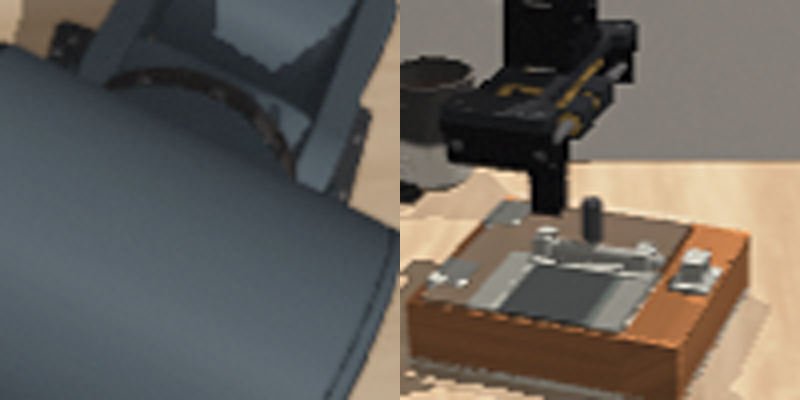

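The tip is at crop (545,213), i.e. (236,173), and now overlaps the knob's upper ~12 mm (knob at (248,169–180)). I'll push gently and read the force and knob position.

```bash
python3 -m crank '[5,0,0,0,0,0,255,10,0,0,0,0,0,255,15,0,0,0,0,0,255,20,0,0,0,0,0,255,24,0,0,0,0,0,255]'
python3 - <<'E'
from rig import robot
import cv2,numpy as np
print(robot.get_obs()["ft_force"])
im=robot.camera("side")["pixels"][:,:,::-1]
cv2.imwrite("pics/v5.png",cv2.resize(im[130:210,200:300],None,fx=7,fy=7,interpolation=cv2.INTER_CUBIC))
E
```

```text
time: 5.45
position: [0.5328, -0.1599, 0.0834]
tool_rot: [0.155, 0.988, -0.0, 0.001]
ft_force: [2.6, 0.5, -0.4]
grip_width: 0.0006
grip_force: 1.0
[ 2.60814475  0.52204418 -0.37631199]
```

View pics/v5.png

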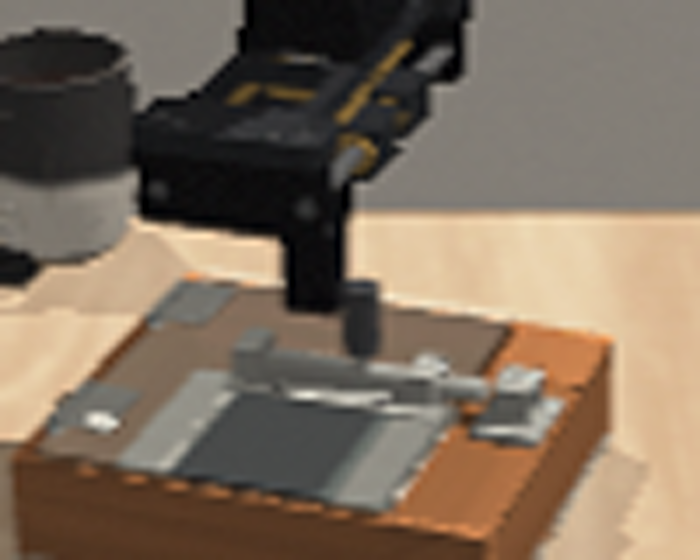

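Knob contact is confirmed: 2.6 N, the knob has moved from column 248 to 251, and the rod now reaches the keeper. Estimated joint value is about 0.016, so I'll push on 24 mm.

```bash
python3 -m crank '[5,0,0,0,0,0,255,10,0,0,0,0,0,255,15,0,0,0,0,0,255,20,0,0,0,0,0,255,24,0,0,0,0,0,255]'; python3 -m crank '[1,0,0,0,0,0,255,2,0,0,0,0,0,255,2,0,0,0,0,0,255,2,0,0,0,0,0,255,2,0,0,0,0,0,255]'
```

```text
time: 5.92
position: [0.5092, -0.1522, 0.0833]
tool_rot: [0.155, 0.988, 0.0, -0.0]
ft_force: [1.3, -0.8, 0.1]
grip_width: 0.0004
grip_force: 1.0
time: 6.33
position: [0.5075, -0.1518, 0.083]
tool_rot: [0.155, 0.988, 0.0, -0.001]
ft_force: [0.4, -1.1, 0.1]
grip_width: 0.0006
grip_force: 0.4
```

```bash
python3 -m crank '[1,0,0,0,0,0,255,2,0,0,0,0,0,255,2,0,0,0,0,0,255,2,0,0,0,0,0,255,2,0,0,0,0,0,255]'; python3 -m crank '[-10,0,0,0,0,0,255,-25,0,0,0,0,0,255,-40,0,-10,0,0,0,255,-50,0,-35,0,0,0,255,-50,0,-60,0,0,0,255]'; python3 -m crank '[0,0,-30,0,0,0,255,0,0,-60,0,0,0,255,0,0,-60,0,0,0,255,0,0,-60,0,0,0,255,0,0,-60,0,0,0,255]'
python3 - <<'E'
from rig import robot
import cv2,numpy as np
im=robot.camera("side")["pixels"][:,:,::-1]
cv2.imwrite("pics/v6.png",cv2.resize(im[110:210,200:300],None,fx=6,fy=6,interpolation=cv2.INTER_CUBIC))
E
```

```text
time: 6.75
position: [0.506, -0.1513, 0.0831]
tool_rot: [0.155, 0.988, -0.0, 0.0]
ft_force: [1.0, -0.6, 0.2]
grip_width: 0.0001
grip_force: 0.9
time: 7.17
position: [0.5538, -0.1667, 0.1426]
tool_rot: [0.155, 0.988, 0.0, -0.001]
ft_force: [0.4, 0.0, 0.3]
grip_width: 0.0003
grip_force: 0.0
time: 7.58
position: [0.5521, -0.1658, 0.2023]
tool_rot: [0.155, 0.988, 0.0, -0.002]
ft_force: [-0.4, 0.4, -0.9]
grip_width: 0.0005
grip_force: 0.0
```

View pics/v6.png

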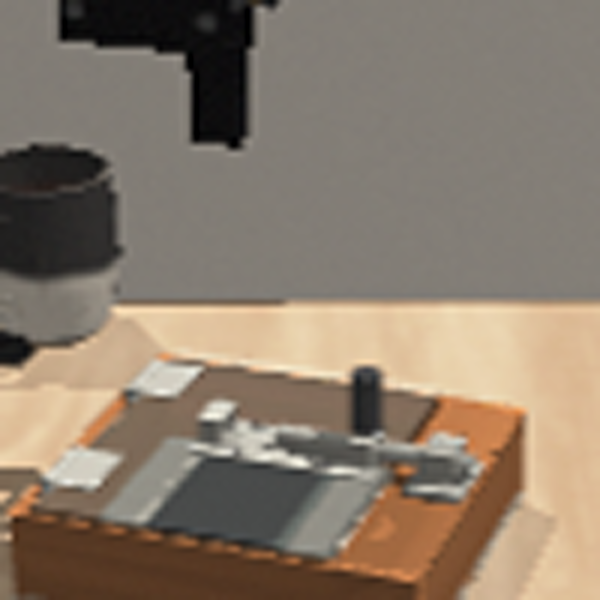

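The knob has gone from column 247.7 to 261, about 38 mm of travel, so the joint is at 0.038 or more. The rod tip shows past the keeper at crop (475,462), and the fingers are clear.

```bash
python3 -c "
from rig import robot
print(robot.hand_in())"
```

```text
the job is handed in; nothing more can be done
None
```

I bolted the smartphone box by pushing its knob about 38 mm home through the keeper, left the keys box's bolt untouched, backed the gripper clear and handed the job in at about 7.7 s; the judge's result was not shown.

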